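# Overhang the empty coaster on the desk shelf

## Robot

A 6-joint arm with a two-finger parallel gripper is mounted at the origin on the work surface. World frame = base frame: x ahead of the robot, y to its left, z up, the work surface at z = 0. Lengths are in m, angles in rad, forces in N, time in s.
With the tool pointing down it reaches from about 0.35 to 0.925 m from the base axis. Payload 6.4 kg.
Tool frame: the origin (TCP) lies midway between the tips of the shut fingers; the grasp point (between the pads) lies 19 mm behind it; z points along the fingers, y is the line along which they close (so a half turn about z gives the same grasp; the last joint's range is limited). The gripper opens to 85 mm and grips with 20 to 120 N. Pads are 22 mm wide; open, the fingers measure 114 mm over their backs; the gripper's body (76 mm by 85 mm) begins 54 mm behind the grasp point. The pads swing forward as they close: fully open they stand 13 mm farther back than shut.
Start: joints at [-1.312, 0.245, 1.558, -0, 1.339, -0.174], TCP at [0.273, -0.59, 0.198] pointing down, gripper open.
Joint ranges: [-3.13, 3.13], [-1.02, 2.26], [0.13, 2.54], [-0.95, 4.09], [0.21, 2.88], [-2.74, 2.74]. Speed limits (rad/s): [2.57, 2.57, 3.14, 3.14, 3.14, 3.14].

## Interface

Orientations are given as [roll, pitch, yaw] about the fixed x, y, z axes, in that order (R = Rz(yaw) Ry(pitch) Rx(roll)).
In Python, from cell import manip gives the robot as it stands.
- The arm moves only by the tool play_rows, never from a script. Its argument "targets" is a list that holds one entry, the list of rows, each a list of 4 numbers: the shift along the tool's x, y, z scaled (see below), then the turn about the tool's z scaled (see below). In form: [[[tx, ty, tz, turn], ...]]. A call has 1 to 8 rows; each row shifts and turns the commanded pose from where the row before left it, along the tool's axes as they then stand; what a row does not reach is not made up. The controller multiplies each number of a shift by 0.1 m and each number of a turn by pi rad. A row lasts 1/8 s, in which the tool goes at most 62.5 mm and 10.7 degrees, less where a joint would pass 70% of its speed; a pose out of reach is approached as far as the arm can. A call with a number of a shift or a turn outside -1 to 1 is refused whole. A call with a gripper value outside its range is refused whole. "fingers" is the finger opening in mm, from 0 to 85.4, set as the call begins (left out, the last holds). The fingers move at their own pace and stop on an object; "grip_force" is the grip in N (left out, the last holds). Time passes only in rows, so rows that do not move let the fingers close. It gives the time, the measured TCP pose, the force, the opening and the grip force at its end, in the units of the state.
- manip.observe(): the state, without advancing time (a new reading comes with each control period).
- manip.snapshot(name): name is "side" or "top" or "wrist"; returns (picture, depth): 384x512x3 uint8, blue, green, red; 384x512 float32, m along the optical axis (not along the pixel's ray), 0 where there is no reading.
- manip.camera_model(name): a dict with "fov_y" (degrees; the focal length in pixels is half the picture's height over the tangent of half this angle, whatever the lens; pixels are square), "cx", "cy" (the principal point, pixels), "k1" (the pictures are not rectified: a ray, as slopes to the right and down, at radius r is drawn at 1 + k1 r^2 times it, then the intrinsics apply), "camera_from_world" (4x4, takes a point from world to camera coordinates). Camera axes: x right, y down, z forward; pixel columns grow to the right and rows downward; lengths in m; the calibration is good to about 2 mm. A picture is of the moment at which its call begins: read the wrist's pose just before it. camera_model takes no time and is no camera call; for the wrist camera it gives the pose at the moment of the call.
- manip.finish_job(): hands the job in; it is judged then, once.
The state is a dict: "time": time; "joint_positions": joint angles; "joint_vel": joint speeds; "joint_torque": joint torques, N m; "position": TCP position; "tcp_rot": TCP orientation; "wrist_force": force on the tool from outside, world axes, zero at the start; "ft_torque": the same for the moment, N m; "grip_width": opening from 0.0 (shut) to 1.0 (fully open); "finger_force": force on a finger pad.
Only numpy, scipy, OpenCV 4.12 (cv2) and the standard library are available. Lean on these libraries where they do the work, as an engineer would, in place of code of your own. Each camera call takes 0.05 s, during which the arm holds its last target. There are 200 camera calls.

## Task

Slide the empty round coaster across the low desk shelf, away from the robot, until 30 mm of it sticks out over the shelf's far long edge, so that someone seated there can pick it up by its rim. Push it with the fingertips or the outside of the fingers: it must stay flat on the shelf, never pinched or lifted, and not fall off. Leave the square coaster with its mug and everything else where they are, and finish clear of everything.

Things in the scene. Friction and masses are not known exactly. Their poses are not given: they have to be found in the camera images.
- round_center (a point): Centre (half-way up) of the loose round coaster: a flat disc 96 mm in diameter and 10 mm thick, dark wood on a cork bottom, about 70 g, lying flat and empty on the desk shelf. z is up.
- shelf_edge (a point): Mid-point of the far long edge, at the top face, of the fixed desk shelf: a light-wood board 220 mm deep, 560 mm long, 22 mm thick, its top 60 mm above the desk. +x is level and points out over that edge, away from the robot; +y runs along the edge, +z up. In this frame the board spans x -220 to 0, y -280 to 280 mm. Overhang of the round coaster = 48 mm + x of its centre here.
- square_coaster: Loose square coaster, 96 x 96 mm and 10 mm thick, same materials, on the shelf about 190 mm along from the round one (either side), with the mug standing on it. Origin at the centre of its underside.
- mug: Frosted glass mug, 76 mm in diameter, 90 mm tall, standing on the square coaster, its handle pointing roughly away from the robot. Origin at the centre of its underside. To be left alone.
- clip_tin: Small round steel tin, 48 mm in diameter and 30 mm tall, near the +y end of the shelf. Origin at the centre of its underside. To be left alone.
- eraser: White eraser 50 x 22 x 13 mm near the -y end of the shelf. Origin at the centre of its underside. To be left alone.
- pencil_case: Teal plastic pencil case 70 x 200 x 36 mm on the desk to the left. Origin at the centre of its underside. To be left alone.
- spoon_rest: Stainless steel spoon rest on the desk beyond the shelf: a round dish 100 mm across and 16 mm high with a flat tab on its own -x side reaching 120 mm from the centre. Origin under the dish centre. To be left alone.
- desk_fan: Black desk fan 270 mm tall on a round 140 mm foot, on the desk to the right. Origin at the centre of its underside. To be left alone.
- round_coaster: The same round coaster, origin at the centre of its underside.
Things that resemble listed ones, but are neither listed nor needed, are in the scene too. What is shaped like the round_coaster but red or yellow is not meant.

How it is judged:
At the end, for the whole second after the job is handed in: The round coaster lies flat and still on the shelf with 22 to 38 mm of it beyond the far long edge (30 mm wanted), within 200 mm of the middle of that edge; the square coaster and the mug are within 12 mm, all other things within 20 mm, of where they began (x of round_center in the frame of shelf_edge between -0.026 and -0.01 m and y of round_center in the frame of shelf_edge between -0.2 and 0.2 m and z of round_center in the frame of shelf_edge between 0.002 and 0.008 m and angle between round_center's own z axis and vertical below 0.05 rad and linear speed of round_coaster below 0.01 m/s and distance of each of square_coaster, mug from where it was at the start of the episode below 0.012 m and distance of each of clip_tin, eraser, pencil_case, spoon_rest, desk_fan from where it was at the start of the episode below 0.02 m); the robot touches nothing.
It fails at once if the round coaster is lifted off the shelf (centre raised by more than 8 mm) (z of round_center in the frame of shelf_edge above 0.013 m).
It fails at once if the round coaster tips (more than 0.2 rad) or falls off the shelf (angle between round_center's own z axis and vertical above 0.2 rad or z of round_center in the frame of shelf_edge below -0.01 m).
It fails at once if the square coaster or the mug is shifted by more than 12 mm (distance of any of square_coaster, mug from where it was at the start of the episode above 0.012 m).
It fails at once if another bystander is shifted by more than 20 mm (distance of any of clip_tin, eraser, pencil_case, spoon_rest, desk_fan from where it was at the start of the episode above 0.02 m).
It also fails if it takes over 40 s, if anything falls off the work surface, if the arm or the gripper's body presses on something with over 40 N, if the wrist force passes 120 N, or if a joint passes its speed limit or range.

## Working session

There is one attempt and no reset: what is moved stays moved. The work goes in short steps, Python scripts to look and compute and a tool call to move; the robot and the scene stay as the last step left them, time stands still between calls to the robot, and variables do not carry over. Pictures are saved under pics/ and viewed, at most 10 in all, crops included, and the job is handed in when it is done.

Besides the shell and the picture viewer there is one more tool, called after ">>>" in YAML: its name, and indented under it one key for each argument. play_rows: Moves the arm, as the interface text tells. Shifts and turns lie within -1 to 1; 1 stands for 0.1 m of shift or pi rad of turn. Its arguments: {"type":"object","properties":{"targets":{"type":"array"},"fingers":{"type":"number"},"grip_force":{"type":"number"}},"required":["targets"]}

```bash
mkdir -p pics; cat > h.py <<'E'
import numpy as np, cv2
from cell import manip
def cam(n):
    m=manip.camera_model(n); f=192/np.tan(np.radians(m["fov_y"])/2)
    return m,f
def plane(n,uv,z,mf=None):
    m,f=mf or cam(n); uv=np.atleast_2d(np.asarray(uv,float))
    d=(uv-[m["cx"],m["cy"]])/f; s=d.copy()
    for _ in range(20): s=d/(1+m["k1"]*(s**2).sum(1,keepdims=True))
    T=np.linalg.inv(np.array(m["camera_from_world"])); r=np.c_[s,np.ones(len(s))]@T[:3,:3].T; o=T[:3,3]
    return o+r*((z-o[2])/r[:,2])[:,None]
def proj(n,P):
    m,f=cam(n); T=np.array(m["camera_from_world"]); p=np.atleast_2d(P)@T[:3,:3].T+T[:3,3]
    s=p[:,:2]/p[:,2:]; s=s*(1+m["k1"]*(s**2).sum(1,keepdims=True)); return s*f+[m["cx"],m["cy"]]
E
python3 - <<'E'
from h import *
s=manip.observe(); print(s["time"],s["position"],s["tcp_rot"])
for n in("top","side"):
    p,d=manip.snapshot(n); cv2.imwrite(f"pics/{n}0.png",p); np.save(f"{n}d0.npy",d)
    m,f=cam(n); print(n,m["fov_y"],m["k1"],np.linalg.inv(np.array(m["camera_from_world"]))[:3].round(3).tolist())
E
```

```text
0.0 [ 0.27247578 -0.58946186  0.19686831] [-3.13969474e+00 -3.48019992e-04  4.32829237e-01]
top 52.259879002287974 0.007142459303828801 [[0.012, -0.984, 0.179, 0.36], [-1.0, -0.012, 0.0, -0.002], [0.002, -0.179, -0.984, 1.295]]
side 55.31911978575352 -0.04541572150199149 [[-0.887, -0.312, 0.341, 0.105], [-0.462, 0.61, -0.644, 0.932], [-0.007, -0.728, -0.685, 1.082]]
```

View pics/top0.png

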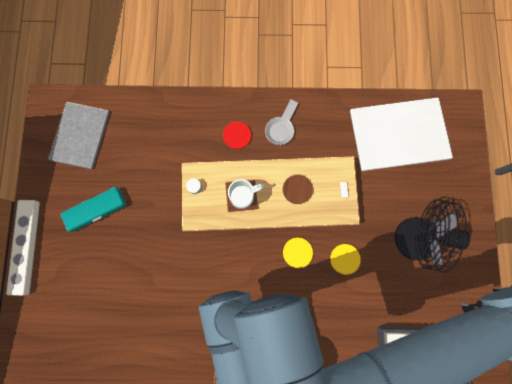

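View pics/side0.png

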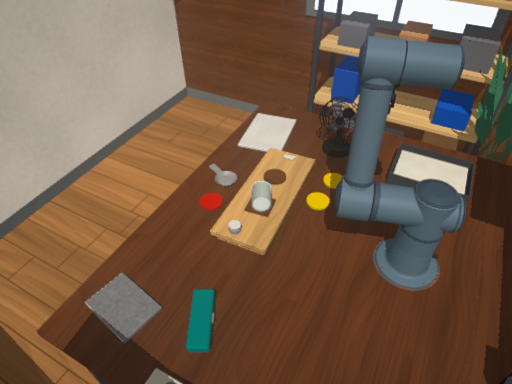

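Top view: the candidates for the round coaster are the dark disc on the shelf (298,189), the red disc (237,135), and the yellow discs (298,252) and (345,259). The mug stands on the dark square (241,195). The description fits the dark disc at (298,189). In the side view it appears at (275,177), flat and empty on the shelf. Next I measure it and check a close crop.

```bash
cat > meas.py <<'E'
from h import *
def measure(n,p,roi=None):
    hsv=cv2.cvtColor(p,cv2.COLOR_BGR2HSV); H,W=hsv.shape[:2]
    m=((hsv[...,0]>10)&(hsv[...,0]<28)&(hsv[...,2]>140)&(hsv[...,1]>60)).astype(np.uint8)
    if roi is not None: q=np.zeros_like(m);x0,y0,x1,y1=roi;q[y0:y1,x0:x1]=m[y0:y1,x0:x1];m=q
    return m,hsv
E
python3 - <<'E'
from meas import *
p=cv2.imread("pics/top0.png")
m,hsv=measure("top",p,(165,145,375,240))
print(hsv[170,210],hsv[170,320],hsv[189,298],hsv[150,200],hsv[200,255])
c=max(cv2.findContours(m,cv2.RETR_EXTERNAL,cv2.CHAIN_APPROX_NONE)[0],key=cv2.contourArea)
P=plane("top",c[:,0],0.06)[:,:2]
r=cv2.minAreaRect((P*1000).astype(np.float32)); print("rect mm",r); print(cv2.boxPoints(r).round(0).tolist())
# far edge fit: top pixels of each column
cols=np.arange(195,350); top=np.array([c[c[:,0,0]==u][:,0,1].min() for u in cols])-.5
E=plane("top",np.c_[cols,top],0.06)[:,:2]; k=np.polyfit(E[:,1],E[:,0],1); print("far edge x=a*y+b",k,np.abs(np.polyval(k,E[:,1])-E[:,0]).max())
# disc
dark=((m==0)).astype(np.uint8); q=np.zeros_like(m); q[165:215,278:318]=dark[165:215,278:318]
d=max(cv2.findContours(q,cv2.RETR_EXTERNAL,cv2.CHAIN_APPROX_NONE)[0],key=cv2.contourArea)
D=plane("top",d[:,0],0.07)[:,:2]; print("disc",cv2.fitEllipse((D*1000).astype(np.float32)))
big=cv2.resize(p[145:240,170:370],None,fx=4,fy=4,interpolation=cv2.INTER_CUBIC); cv2.imwrite("pics/crop0.png",big)
dd=np.load("topd0.npy"); print(dd[189,298],dd[170,320])
E
```

```text
[ 21 107 250] [ 19 114 242] [ 10 151 133] [  9 154 126] [ 10 148  76]
rect mm ((579.56494140625, -51.3067626953125), (226.66796875, 564.4483032226562), 2.912005662918091)
[[452.0, 225.0], [481.0, -339.0], [707.0, -327.0], [678.0, 236.0]]
far edge x=a*y+b [-0.05188081  0.68960316] 0.0032765870116646667
disc ((590.095947265625, -141.44680786132812), (86.2098159790039, 89.83489227294922), 14.317134857177734)
1.2452929 1.2698168
```

View pics/crop0.png

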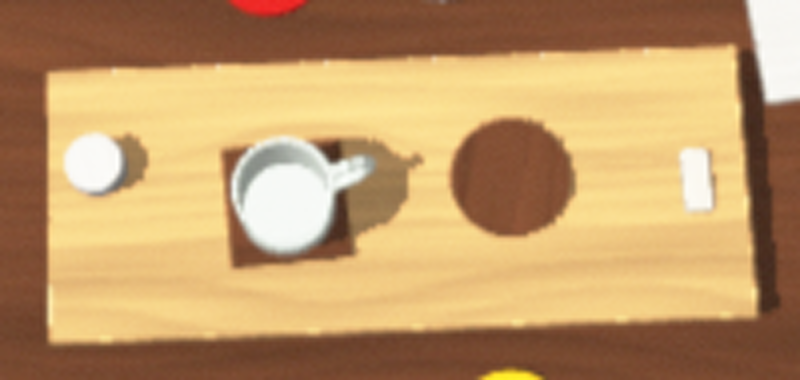

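The crop shows the dark wooden disc at (513,177), lying flat and empty, so the choice holds. I will turn the tool to the shelf's yaw (about 0.052), then approach at height, with the fingers 50 mm apart to cradle the disc from behind.

>>> play_rows:
  targets:
    - [[0,-0.3,0,0.0405],[0,-0.3,0,0.0405],[0,-0.3,0,0.0405],[0,-0.5,0,0],[0,-0.4,0,0],[0.2,-0.4,0,0],[0.2,-0.4,0,0],[0.2,-0.3,0,0]]
  fingers: 50
  grip_force: 40

```text
time: 1.1
position: [0.2956, -0.3002, 0.1976]
tcp_rot: [-3.141, 0.0, 0.051]
wrist_force: [0.9, 0.2, 0.3]
grip_width: 0.589
finger_force: 0.0
```

>>> play_rows:
  targets:
    - [[0.4,-0.25,0,0],[0.4,-0.25,0,0],[0.4,-0.25,0,0],[0.4,-0.25,0,0],[0.4,-0.25,0,0],[0.25,-0.18,0,0],[0,0,0,0],[0,0,0,0]]

```text
time: 2.1
position: [0.5121, -0.1478, 0.1976]
tcp_rot: [-3.141, 0.001, 0.051]
wrist_force: [0.3, 0.2, -0.6]
grip_width: 0.588
finger_force: 0.0
```

```bash
python3 - <<'E'
from h import *
s=manip.observe(); print(s["position"],s["tcp_rot"],s["grip_width"])
m,f=cam("wrist"); p,d=manip.snapshot("wrist"); cv2.imwrite("pics/w1.png",p); np.save("w1d.npy",d)
np.save("w1T.npy",np.array(m["camera_from_world"])); print(m["fov_y"],m["k1"],np.linalg.inv(np.array(m["camera_from_world"]))[:3].round(3).tolist())
E
```

```text
[ 0.51213079 -0.14778642  0.19756132] [-3.14137420e+00  1.02730419e-03  5.09920980e-02] 0.5875766370494255
61.54187391026683 -0.054974140541274884 [[0.05, -0.948, -0.314, 0.593], [-0.999, -0.048, -0.015, -0.144], [-0.001, 0.314, -0.949, 0.374]]
```

View pics/w1.png

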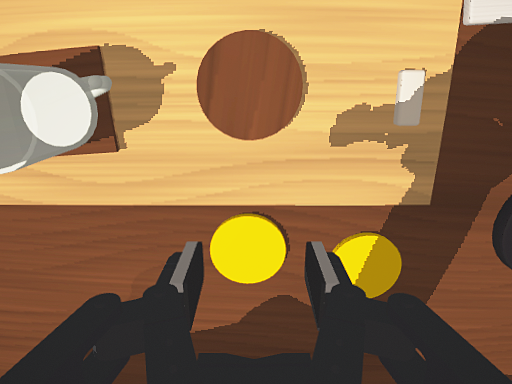

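Wrist view: the disc is at (250,85), the shelf's near edge runs along row 205, and the fingertips are at about (195,245) and (313,245). Now I measure the disc and the near edge in this view.

```bash
cat >> meas.py <<'E'
def disc(n,p,uv,mf=None,r=75):
    hsv=cv2.cvtColor(p,cv2.COLOR_BGR2HSV); u,v=map(int,uv)
    m=((hsv[...,0]<14)&(hsv[...,1]>110)&(hsv[...,2]>60)).astype(np.uint8); q=np.zeros_like(m)
    y0,x0=max(v-r,0),max(u-r,0); q[y0:v+r,x0:u+r]=m[y0:v+r,x0:u+r]
    q=cv2.morphologyEx(q,cv2.MORPH_OPEN,np.ones((3,3)))
    k,l,st,_=cv2.connectedComponentsWithStats(q); q=(l==l[v,u]).astype(np.uint8)
    c=max(cv2.findContours(q,cv2.RETR_EXTERNAL,cv2.CHAIN_APPROX_NONE)[0],key=cv2.contourArea)
    D=plane(n,c[:,0],0.07,mf)[:,:2]*1000
    return cv2.minEnclosingCircle(D.astype(np.float32)),cv2.fitEllipse(D.astype(np.float32))
E
python3 - <<'E'
from meas import *
p=cv2.imread("pics/w1.png"); print(disc("wrist",p,(250,85)))
m,_=measure("wrist",p,(150,150,420,240))
cols=np.arange(170,400); b=np.array([np.nonzero(m[:,u])[0].max()+.5 for u in cols])
E=plane("wrist",np.c_[cols,b],0.06)[:,:2]; k=np.polyfit(E[:,1],E[:,0],1); print("near",k, np.polyval(k,-.14))
k2=np.array([-0.0519,0.6896]); print("far from top at -.14",np.polyval(k2,-.14), "far from near", np.polyval(k,-.14)+.22*np.sqrt(1+k[0]**2))
d=np.load("w1d.npy"); mm,f=cam("wrist"); T=np.linalg.inv(np.load("w1T.npy"))
for u,v in((250,85),(250,170),(250,240),(195,245),(313,245)):
    z=d[v,u]; P=plane("wrist",(u,v),0)[0]; o=T[:3,3]; r=(P-o); fw=T[:3,2]; print((u,v),(o+r*z/(r@fw)).round(4))
E
```

```text
(((591.1405639648438, -139.98475646972656), 48.02419662475586), ((591.2269897460938, -140.0333709716797), (94.75739288330078, 94.90950012207031), 5.763617038726807))
near [0.02992164 0.46561023] 0.46142120097229467
far from top at -.14 0.696866 far from near 0.6815196624579286
(250, 85) [ 0.5929 -0.1407  0.0703]
(250, 170) [ 0.5115 -0.1443  0.0605]
(250, 240) [ 0.4075 -0.1485  0.0091]
(195, 245) [ 0.522  -0.1206  0.2417]
(313, 245) [ 0.5253 -0.1744  0.2429]
```

```bash
python3 - <<'E'
from meas import *
p=cv2.imread("pics/w1.png")
m,_=measure("wrist",p,(0,150,512,212))
cols=np.r_[20:200,300:425]; b=np.array([np.nonzero(m[:,u])[0].max()+.5 for u in cols])
E=plane("wrist",np.c_[cols,b],0.06)[:,:2]; k=np.polyfit(E[:,1],E[:,0],1); print("near",k, np.polyval(k,-.14),np.abs(np.polyval(k,E[:,1])-E[:,0]).max())
print("far from near", np.polyval(k,-.14)+.22*np.sqrt(1+k[0]**2))
s=manip.observe(); t=s["position"]; print(t)
for dx in(-.011,.011):
  for dy in (.025,-.025): print(proj("wrist",[t[0]+dx,t[1]+dy,t[2]+.005]))
d=np.load("w1d.npy"); T=np.linalg.inv(np.load("w1T.npy")); o=T[:3,3]
v,u=np.mgrid[225:384:2,100:420:2]; uv=np.c_[u.ravel(),v.ravel()]; R=plane("wrist",uv,0)-o
P=o+R*(d[uv[:,1],uv[:,0]]/(R@T[:3,2]))[:,None]; q=P[(P[:,2]>.16)]
for z in np.arange(.18,.26,.01):
  a=q[(q[:,2]>=z)&(q[:,2]<z+.01)]
  for L in (a[a[:,1]>t[1]],a[a[:,1]<t[1]]):
    if len(L): print(round(z,2),len(L),(L.min(0)-t).round(3),(L.max(0)-t).round(3))
E
```

```text
near [-0.05161404  0.46598572] 0.4732116894694973 0.0026339206894808176
far from near 0.6935045355374205
[ 0.51204879 -0.14809091  0.19769689]
[[210.61285404 245.506793  ]]
[[294.40302453 249.2532517 ]]
[[210.83903231 211.18981093]]
[[297.86747758 215.22106909]]
0.23 26 [-0.009  0.024  0.036] [0.011 0.031 0.042]
0.23 25 [-0.007 -0.03   0.037] [ 0.014 -0.024  0.042]
0.24 101 [-0.011  0.024  0.042] [0.011 0.038 0.052]
0.24 107 [-0.009 -0.038  0.042] [ 0.014 -0.024  0.052]
0.25 143 [-0.012  0.024  0.052] [0.011 0.039 0.062]
0.25 143 [-0.009 -0.038  0.052] [ 0.014 -0.024  0.062]
0.26 157 [-0.012  0.024  0.062] [0.011 0.039 0.072]
0.26 157 [-0.009 -0.038  0.062] [ 0.013 -0.024  0.072]
```

>>> play_rows:
  targets:
    - [[0,0.0,0.3,0],[0,0,0.3,0],[0,0,0.2,0],[0,0,0,0],[0,0,0,0]]

```text
time: 2.78
position: [0.5131, -0.1484, 0.1191]
tcp_rot: [3.141, -0.001, 0.05]
wrist_force: [-1.1, -1.0, -0.5]
grip_width: 0.584
finger_force: 0.0
```

```bash
python3 - <<'E'
from h import *
t=manip.observe()["position"]; print(t)
p,d=manip.snapshot("side"); np.save("s2d.npy",d)
m,f=cam("side"); T=np.linalg.inv(np.array(m["camera_from_world"])); o=T[:3,3]
c=proj("side",[t])[0]; print(c, proj("side",[t+np.array([0,0,.04])]))
x,y=map(int,c); cv2.imwrite("pics/s2.png",cv2.resize(p[y-60:y+40,x-70:x+60],None,fx=6,fy=6,interpolation=cv2.INTER_CUBIC))
v,u=np.mgrid[y-60:y+40,x-70:x+60]; uv=np.c_[u.ravel(),v.ravel()]; R=plane("side",uv,0)-o
P=o+R*(d[uv[:,1],uv[:,0]]/(R@T[:3,2]))[:,None]
q=P[(abs(P[:,0]-t[0])<.05)&(abs(P[:,1]-t[1])<.05)]-t
q=q[q[:,2]+t[2]>.073]
for z in np.arange(-.05,.1,.01):
  a=q[(q[:,2]>=z)&(q[:,2]<z+.01)]
  if len(a): print(z.round(2),len(a),a.min(0).round(3),a.max(0).round(3))
E
```

```text
[ 0.5130622  -0.14839595  0.1190784 ]
[292.16295164 170.84674804] [[292.74723739 163.19176354]]
-0.05 9 [ 0.032 -0.005 -0.046] [ 0.05   0.042 -0.041]
0.03 3 [-0.006 -0.03   0.036] [ 0.002 -0.028  0.038]
0.04 16 [-0.014 -0.028  0.041] [0.008 0.035 0.049]
0.05 18 [-0.013 -0.031  0.051] [0.007 0.04  0.058]
0.06 16 [-0.014 -0.029  0.06 ] [0.002 0.04  0.069]
0.07 9 [-0.014 -0.033  0.07 ] [0.008 0.037 0.077]
0.08 12 [-0.017 -0.037  0.081] [-0.009  0.048  0.09 ]
0.09 10 [-0.016 -0.049  0.091] [0.002 0.049 0.1  ]
0.1 16 [-0.021 -0.05   0.102] [-0.007  0.033  0.11 ]
```

View pics/s2.png

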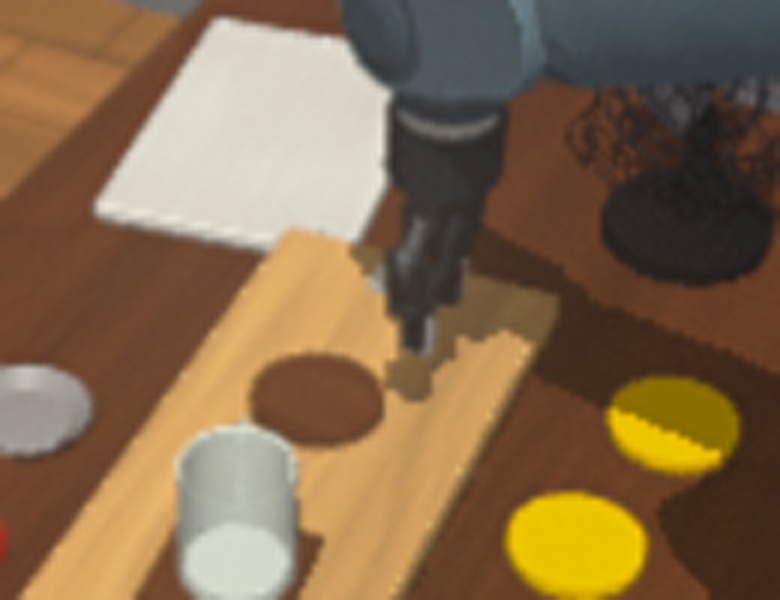

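The side crop shows the fingertip at crop (420,345), over the shelf and well above it. Both cameras put the tips about 36 mm higher than the reported TCP, so I will descend in small steps and watch the force.

>>> play_rows:
  targets:
    - [[0,-0.04,0.2,0],[0,0,0.15,0],[0,0,0.1,0],[0,0,0.05,0],[0,0,0,0]]

```text
time: 3.45
position: [0.5126, -0.1436, 0.0679]
tcp_rot: [-3.141, 0.0, 0.051]
wrist_force: [0.1, 0.5, 0.3]
grip_width: 0.583
finger_force: 0.0
```

>>> play_rows:
  targets:
    - [[0,0,0.03,0],[0,0,0.03,0],[0,0,0.03,0],[0,0,0,0]]

```text
time: 3.95
position: [0.5124, -0.1435, 0.0587]
tcp_rot: [-3.141, 0.001, 0.051]
wrist_force: [-0.5, -0.1, -0.1]
grip_width: 0.587
finger_force: 0.0
```

>>> play_rows:
  targets:
    - [[0,0,0.06,0],[0,0,0.06,0],[0,0,0.06,0],[0,0,0.03,0],[0,0,0,0],[0,0,0,0]]

```text
time: 4.7
position: [0.5128, -0.1437, 0.0382]
tcp_rot: [3.141, -0.0, 0.051]
wrist_force: [0.3, 0.1, -0.6]
grip_width: 0.581
finger_force: 0.0
```

```bash
cat > look.py <<'E'
from meas import *
import sys
t=np.array(manip.observe()["position"]); m,f=cam("wrist"); p,d=manip.snapshot("wrist"); cv2.imwrite(sys.argv[1],p)
T=np.linalg.inv(np.array(m["camera_from_world"])); o=T[:3,3]; print(t)
v,u=np.mgrid[150:384,100:420]; uv=np.c_[u.ravel(),v.ravel()]; R=plane("wrist",uv,0,(m,f))-o
P=o+R*(d[uv[:,1],uv[:,0]]/(R@T[:3,2]))[:,None]
dark=cv2.cvtColor(p,cv2.COLOR_BGR2HSV)[uv[:,1],uv[:,0],1]<60
q=P[dark&(P[:,2]>.055)&(P[:,2]<.085)&(abs(P[:,1]-t[1])<.06)&(abs(P[:,0]-t[0])<.03)]-t
for L in (q[q[:,1]>0],q[q[:,1]<0]): print("finger",len(L),L.min(0).round(4),L.max(0).round(4),"tip z",L[:,2].min()+t[2])
uv0=proj("wrist",[[float(sys.argv[2]),float(sys.argv[3]),.07]])[0]; print(uv0,disc("wrist",p,uv0,(m,f)))
E
python3 look.py pics/w3.png 0.591 -0.140
```

```text
[ 0.51279429 -0.1436972   0.03818835]
finger 146 [-0.0098  0.024   0.0366] [0.0108 0.037  0.0468] tip z 0.07474079023111085
finger 203 [-0.0082 -0.0376  0.0389] [ 0.0136 -0.0245  0.0468] tip z 0.07704246161562214
[253.86148981  91.75174823] (((587.7222900390625, -139.50830078125), 45.112205505371094), ((588.8761596679688, -139.4859161376953), (73.7962646484375, 76.69844818115234), 3.6260151863098145))
```

View pics/w3.png

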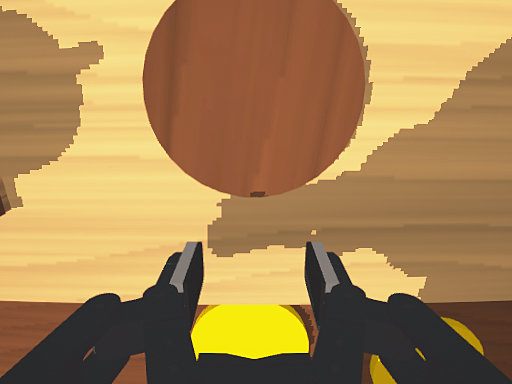

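The disc is centred at column 254 between the two fingertips (195 and 312, row 243). The tips are at about z 0.0745, so I lower 10 mm and make a first, partial push.

>>> play_rows:
  targets:
    - [[0,0,0.05,0],[0,0,0.05,0],[0,0,0,0],[0.1,0,0,0],[0.08,0,0,0],[0,0,0,0]]

```text
time: 5.5
position: [0.5316, -0.1428, 0.0283]
tcp_rot: [3.141, -0.001, 0.052]
wrist_force: [0.5, -0.4, 0.7]
grip_width: 0.582
finger_force: 0.0
```

>>> play_rows:
  targets:
    - [[0.06,0,0,0],[0.06,0,0,0],[0.06,0,0,0],[0.06,0,0,0],[0.06,0,0,0],[0.06,0,0,0],[0,0,0,0]]

```text
time: 6.38
position: [0.5671, -0.1409, 0.0281]
tcp_rot: [3.141, -0.001, 0.051]
wrist_force: [0.7, 0.2, -0.0]
grip_width: 0.591
finger_force: 0.0
```

```bash
python3 look.py pics/w4.png 0.610 -0.140
```

```text
[ 0.56713958 -0.14088931  0.02811882]
finger 610 [-0.01    0.0241  0.0378] [0.0109 0.038  0.0569] tip z 0.06593106294917467
finger 680 [-0.0095 -0.038   0.0388] [ 0.0136 -0.0244  0.0569] tip z 0.06694719774536054
[256.34741578 176.57212277] (((612.0473022460938, -138.97547912597656), 42.95505905151367), ((609.4173583984375, -139.55422973632812), (73.90535736083984, 76.18988037109375), 85.854736328125))
```

View pics/w4.png

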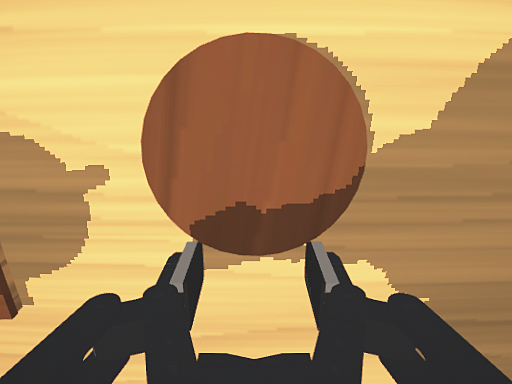

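The disc, centred near (254,144), is cradled by both tips. My disc mask was clipped, so I widen it and re-measure.

```bash
sed -i 's/r=75/r=135/; s/>60)).astype(np.uint8); q/>30)).astype(np.uint8); q/' meas.py; python3 look.py pics/w5.png 0.620 -0.140
```

```text
[ 0.56684119 -0.14085253  0.02806469]
finger 613 [-0.0107  0.024   0.038 ] [0.0109 0.038  0.0569] tip z 0.06611068409800236
finger 690 [-0.0093 -0.0385  0.0387] [ 0.014  -0.0243  0.0569] tip z 0.0667319730786104
[257.6481368  153.44559951] (((619.6766357421875, -138.38027954101562), 48.1754035949707), ((619.7324829101562, -138.3970184326172), (95.49601745605469, 95.6213607788086), 35.06208038330078))
```

>>> play_rows:
  targets:
    - [[0.06,0,0,0],[0.06,0,0,0],[0.06,0,0,0],[0.06,0,0,0],[0.06,0,0,0],[0.06,0,0,0],[0.06,0,0,0],[0,0,0,0]]

```text
time: 7.48
position: [0.6091, -0.1387, 0.0282]
tcp_rot: [3.141, -0.001, 0.051]
wrist_force: [0.1, -0.5, -0.7]
grip_width: 0.584
finger_force: 0.0
```

```bash
python3 - <<'E'
from meas import *
t=manip.observe()["position"]; mf=cam("wrist"); p,d=manip.snapshot("wrist"); cv2.imwrite("pics/w6.png",p)
pt,_=manip.snapshot("top"); cv2.imwrite("pics/t6.png",pt); print(t)
hsv=cv2.cvtColor(p,cv2.COLOR_BGR2HSV); print([hsv[v,450].tolist() for v in range(0,140,12)],[hsv[v,60].tolist() for v in range(0,140,12)])
uv=proj("wrist",[t[0]+.06,-.138,.06]);print(uv)
E
```

```text
[ 0.60909313 -0.13874066  0.02815161]
[[10, 160, 137], [10, 158, 140], [11, 157, 135], [10, 158, 142], [11, 160, 147], [10, 159, 148], [10, 144, 87], [22, 121, 244], [21, 122, 251], [16, 133, 173], [17, 133, 182], [16, 133, 171]] [[11, 153, 123], [10, 155, 133], [10, 157, 135], [10, 158, 136], [11, 161, 141], [11, 157, 128], [10, 139, 79], [20, 127, 241], [21, 123, 242], [22, 119, 245], [24, 112, 246], [22, 122, 244]]
[[258.57277647 133.19747438]]
```

View pics/w6.png

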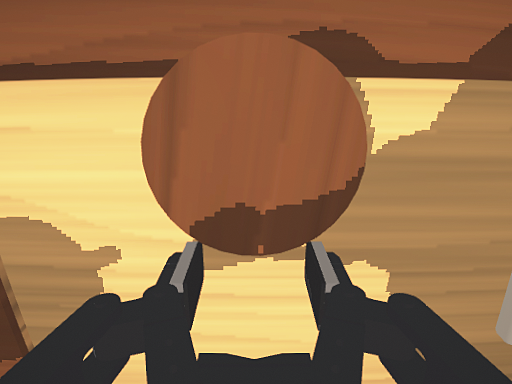

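The far edge runs along rows 77–79, and the disc sticks out over it. I compute the overhang from this view.

```bash
cat > over.py <<'E'
from meas import *
from scipy.optimize import least_squares
import sys
p=cv2.imread(sys.argv[1]); mf=cam("wrist"); v0=int(sys.argv[2])
hsv=cv2.cvtColor(p,cv2.COLOR_BGR2HSV); y=((hsv[...,0]>=14)&(hsv[...,0]<28)&(hsv[...,2]>120))
cols=np.r_[10:120,390:450]; b=np.array([np.nonzero(y[:,u])[0].min()-.5 for u in cols])
E=plane("wrist",np.c_[cols,b],.06,mf)[:,:2]; k=np.polyfit(E[:,1],E[:,0],1); print("edge",k,"dev mm",1e3*np.abs(np.polyval(k,E[:,1])-E[:,0]).max())
q=((hsv[...,0]<14)&(hsv[...,1]>110)&(hsv[...,2]>30)).astype(np.uint8); q[:v0]=0; q[:,:125]=0; q[:,385:]=0; q[int(sys.argv[3]):]=0
c=max(cv2.findContours(q,cv2.RETR_EXTERNAL,cv2.CHAIN_APPROX_NONE)[0],key=cv2.contourArea)[:,0]
c=c[(c[:,1]>v0+2)&(c[:,1]<238)]
D=plane("wrist",c,.07,mf)[:,:2]
s=least_squares(lambda a:np.hypot(*(D-a[:2]).T)-a[2],[D[:,0].mean(),D[:,1].mean(),.047],loss="soft_l1",f_scale=.0005); a=s.x
xs=(a[0]-np.polyval(k,a[1]))/np.hypot(1,k[0]); print("disc",a,"x_shelf mm",xs*1e3,"overhang",48+xs*1e3,"tcp",manip.observe()["position"])
E
python3 over.py pics/w6.png 85 300
```

```text
edge [-0.05073217  0.68642501] dev mm 0.23497215054846254
disc [ 0.66118168 -0.13619293  0.04774237] x_shelf mm -32.111392657221494 overhang 15.888607342778506 tcp [ 0.60860466 -0.13869691  0.02804893]
```

>>> play_rows:
  targets:
    - [[0.04,0,0,0],[0.04,0,0,0],[0.03,0,0,0],[0.02,0,0,0],[0.01,0,0,0],[0,0,0,0],[0,0,0,0]]

```text
time: 8.45
position: [0.6225, -0.138, 0.028]
tcp_rot: [3.142, -0.0, 0.051]
wrist_force: [0.5, -0.3, 0.4]
grip_width: 0.583
finger_force: 0.1
```

```bash
python3 - <<'E'
from h import *
cv2.imwrite("pics/w7.png",manip.snapshot("wrist")[0])
E
python3 over.py pics/w7.png 120 300
```

```text
edge [-0.05066528  0.68817942] dev mm 0.22287855136660095
disc [ 0.67465455 -0.13554238  0.04778769] x_shelf mm -20.366037056245528 overhang 27.633962943754472 tcp [ 0.6225123  -0.13797919  0.02805875]
```

Overhang is 28–30 mm. Now I back off, rise, and check.

>>> play_rows:
  targets:
    - [[-0.1,0,0,0],[-0.2,0,0,0],[-0.3,0,0,0],[-0.1,0,-0.3,0],[0,0,-0.5,0],[0,0,-0.5,0],[0,0,-0.3,0],[0,0,0,0]]

```text
time: 9.5
position: [0.5538, -0.1424, 0.1911]
tcp_rot: [3.139, -0.005, 0.051]
wrist_force: [0.6, -0.0, -0.9]
grip_width: 0.589
finger_force: 0.0
```

```bash
python3 - <<'E'
from meas import *
print(manip.observe()["time"])
mf=cam("wrist"); p,d=manip.snapshot("wrist"); cv2.imwrite("pics/w8.png",p)
print("expected disc px",proj("wrist",[[.6755,-.1355,.07],[.694,-.1,.06]]))
for n in("top","side"): cv2.imwrite(f"pics/{n}8.png",manip.snapshot(n)[0])
b=cv2.imread("pics/top8.png")
cv2.imwrite("pics/v8.png",np.vstack([cv2.resize(p,(512,384))[:300],cv2.resize(b[140:250,160:380],(512,256))]))
E
```

```text
9.5
expected disc px [[253.51192116  33.47870127]
 [213.12934642  10.02204345]]
```

View pics/v8.png

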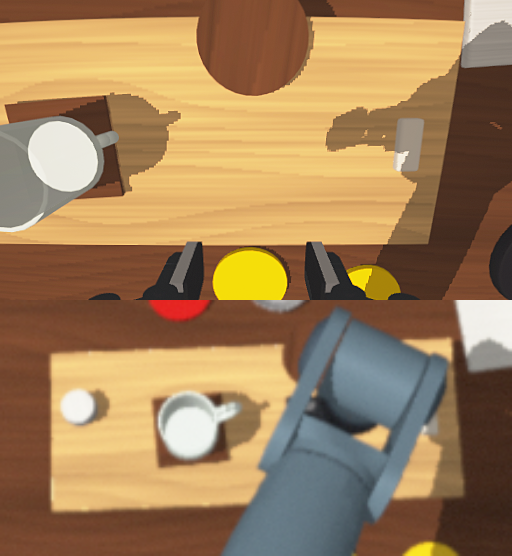

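The wrist view shows the disc at (254,38) overhanging the edge at row 20. The mug, square coaster and eraser look unmoved. One more measurement from this view, where the edge cannot be mistaken for a side face:

```bash
python3 over.py pics/w8.png 28 110; python3 - <<'E'
from meas import *
p=cv2.imread("pics/w8.png"); m,_=measure("wrist",p,(0,200,512,250)); cols=np.r_[100:150]
b=np.array([np.nonzero(m[:,u])[0].max()+.5 for u in cols]); E=plane("wrist",np.c_[cols,b],.06)
k=[-.0515]; print("near edge x at y=-.1355 ->", (E[:,0]+.0515*E[:,1]).mean()+.0515*.1355)
E
```

```text
edge [-0.04957306  0.68214522] dev mm 0.42405818228263836
disc [ 0.67017128 -0.13379945  0.04641042] x_shelf mm -18.58397042464452 overhang 29.41602957535548 tcp [ 0.55132308 -0.14111064  0.18607013]
near edge x at y=-.1355 -> 0.472091562124232
```

```bash
python3 -c "
from h import *
s=manip.observe(); print(s['time'],s['position'],s['wrist_force']); print(manip.finish_job())"
```

```text
9.65 [ 0.55132308 -0.14111064  0.18607013] [ 0.79814644 -0.6465186  -1.12516414]
the job is handed in; nothing more can be done
None
```

I pushed the round coaster out over the shelf's far edge, measured at about 29 mm of overhang (30 wanted), with the arm clear of everything, and handed the job in; no verdict came back.

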